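Discharge on the dome-headed earth contact, then log it

TASK

Take the static off the gripper before the modules are handled: with the closed fingertips touch the dome-headed earth contact from above so that its sprung head sinks a little, rest there lightly for about a second without pushing it down to its stop, and withdraw. Then log it by pressing the tester's large round key fully down with the fingertips, and let it come up again. Do not touch the square-headed and bar-headed contacts or press the small key, and leave everything where it stands: nothing is lifted, shifted or knocked over.

Things in the scene. Friction and masses are not known exactly. Their poses are not given: they have to be found in the camera images.
- dome_post: The earth contact: head is a round dome, 32 mm across. Loose stand, about 0.7 kg: round steel foot 52 mm across and 10 mm high, short column, and a sprung steel head whose top is 62 mm above the bench; origin at the centre of the underside, z up.
- dome_post_head (a joint): How far the domed head is pressed down, m: 0 at rest, 0.012 at its stop. Spring: starts to move at about 1 N, 6 N at the stop; springs back when released.
- dome_post_top (a point): Highest point of the domed head, at its centre, moves with it.
- square_post: Contact to leave alone: head is a flat square plate, 34 x 34 mm, 12 mm thick. Loose stand, about 0.7 kg: round steel foot 52 mm across and 10 mm high, short column, and a sprung steel head whose top is 62 mm above the bench; origin at the centre of the underside, z up.
- bar_post: Contact to leave alone: head is a narrow cross-bar 50 mm long (its y axis) and 12 mm wide. Loose stand, about 0.7 kg: round steel foot 52 mm across and 10 mm high, short column, and a sprung steel head whose top is 62 mm above the bench; origin at the centre of the underside, z up.
- tester: Flat grey desk tester fixed to the bench, 100 (x) x 130 (y) mm, top 35 mm above the bench; dark display strip on top along the far (+x) edge, large round key on its left (+y) half, small round key on its right (-y) half. Origin at the centre of the underside.
- large_key_top (a point): Centre of the top face of the large round key (28 mm across), moves with it; it is pressed straight down. At rest 57 mm above the bench, standing 10 mm out of a round steel bezel 44 mm across; tester frame x = -12, y = +34 mm. The two keys are 68 mm apart, centre to centre.
- large_key (a joint): White. How far the large key is pressed down, m: 0 up, 0.006 fully down, which takes about 5 N; springs back.
- small_key (a joint): The same for the small round key (16 mm across, in a 32 mm bezel, as high; tester frame x = -12, y = -34 mm), to be left alone.
- capacitor_big: Dark upright can capacitor, 30 mm across, 38 high. Loose bystander; origin at the centre of its underside.
- heatsink: Finned aluminium heatsink 35 x 45 x 21 mm. Loose bystander; origin at the centre of its underside.
- igbt_module: White power module 36 x 62 x 19 mm. Loose bystander; origin at the centre of its underside.
- relay: Small upright box relay 13 x 29 x 21 mm. Loose bystander; origin at the centre of its underside.
- flux_bottle: Brown bottle with black cap, 35 mm across, 70 high. Loose bystander; origin at the centre of its underside.
- hex_keys: Folding hex-key set 26 x 85 x 21 mm. Loose bystander; origin at the centre of its underside.
Not all that is in view belongs to the job. What is shaped like the dome_post but orange is not meant.

How it is judged:
By the outcome, as a careful person would: the job done as asked, in the order asked, and still so for the second after the job is handed in, with the robot touching nothing.
It also fails if it takes over 45 s, if anything falls off the work surface, if the arm or the gripper's body presses on something with over 40 N, if the wrist force passes 120 N, or if a joint passes its speed limit or range.

ROBOT

A 6-joint arm with a two-finger parallel gripper is mounted at the origin on a cart in front of the work surface, level with it; the furniture and walls round the work are solid. World frame = base frame: x ahead of the robot, y to its left, z up, the work surface at z = 0. Lengths are in m, angles in rad, forces in N, time in s.
With the tool pointing down it reaches from about 0.225 to 0.875 m from the base axis. Payload 3.4 kg.
Tool frame: the origin (TCP) lies between the finger pads; the fingertips stand 22 mm ahead of it and the grasp point (between the pads) lies 3 mm ahead of it (manip.finger_overhang is the distance from the TCP to the fingertips, in m); z points along the fingers, y is the line along which they close (so a half turn about z gives the same grasp; the last joint's range is limited). The gripper opens to 85 mm and grips with 20 to 120 N. Pads are 22 mm wide; open, the fingers measure 114 mm over their backs; the gripper's body (76 mm by 85 mm) begins 54 mm behind the grasp point. The pads swing forward as they close: fully open they stand 13 mm farther back than shut.
Start: joints at [-1.224, 0.276, 1.505, -0, 1.361, -0.121], TCP at [0.259, -0.513, 0.227] pointing down, gripper open.
Joint ranges: [-2.89, 2.89], [-0.75, 2.08], [0.22, 2.7], [-1.18, 4.32], [0.11, 2.71], [-2.7, 2.7]. Speed limits (rad/s): [2.57, 2.57, 3.14, 3.14, 3.14, 3.14].

INTERFACE

Orientations are given as a unit quaternion [w, x, y, z].
In Python, from rig import get_state, eyes, order, manip gives the robot as it stands.
- The arm moves only by the tool drive_tool, never from a script. Its argument "rows" is a list of rows, each a list of 4 numbers: the shift along the tool's x, y, z in units of 25 mm (1.0 is 25 mm), then the turn about the tool's z in units of 6 degrees (1.0 is 6 degrees). A call has exactly 8 rows; each row is the pose to reach, as a shift and turn from the pose commanded when the call began, along the tool's axes at that moment; what a row does not reach only later rows make up. A row lasts 1/12 s, in which the tool goes at most 41.7 mm and 7.16 degrees, less where a joint would pass 70% of its speed; a pose out of reach is approached as far as the arm can. A call with a gripper value outside its range is refused whole. "grip" is the finger opening in mm, from 0 to 85.4, set as the call begins (left out, the last holds). The fingers move at their own pace and stop on an object; "newtons" is the grip in N (left out, the last holds). Time passes only in rows, so rows that repeat a pose let the fingers close, or fill a call up. It gives the time, the measured TCP pose, the force, the opening and the grip force at its end, in the units of the state.
- get_state(): the state, without advancing time (a new reading comes with each control period).
- eyes.get_image(name): name is "scene" or "top"; returns (picture, depth): 420x560x3 uint8, red, green, blue; 420x560 float32, m along the optical axis (not along the pixel's ray), 0 where there is no reading.
- eyes.camera_info(name): a dict with "fx", "fy", "cx", "cy" (pixels), "R" (3x3) and "t" (3): a world point X has camera coordinates R X + t. Camera axes: x right, y down, z forward; pixel columns grow to the right and rows downward; lengths in m; the calibration is good to about 2 mm. A picture is of the moment at which its call begins. camera_info takes no time and is no camera call.
- order.sign_off(): hands the job in; it is judged then, once.
The state is a dict: "clock": time; "qpos": joint angles; "qd": joint speeds; "effort": joint torques, N m; "position": TCP position; "ee_rot": TCP orientation; "contact_force": force on the tool from outside, world axes, zero at the start; "moment": the same for the moment, N m; "width": finger opening in m; "gripper_force": force on a finger pad.
Only numpy, scipy, OpenCV 4.12 (cv2) and the standard library are available. Lean on these libraries where they do the work, as an engineer would, in place of code of your own. Each camera call takes 0.05 s, during which the arm holds its last target. There are 200 camera calls.

## Working session

There is one attempt and no reset: what is moved stays moved. The work goes in short steps, Python scripts to look and compute and a tool call to move; the robot and the scene stay as the last step left them, time stands still between calls to the robot, and variables do not carry over. Pictures are saved under pics/ and viewed, at most 10 in all, crops included, and the job is handed in when it is done.

Besides the shell and the picture viewer there is one more tool, called after ">>>" in YAML: its name, and indented under it one key for each argument. drive_tool: Moves the arm, as the interface text tells. Its arguments: {"type":"object","properties":{"rows":{"type":"array","items":{"type":"array","items":{"type":"number"}}},"grip":{"type":"number"},"newtons":{"type":"number"}},"required":["rows"]}

```bash
mkdir -p pics; python3 - <<'E'
from rig import get_state, eyes, order, manip
import cv2,numpy as np
s=get_state();print(s,manip.finger_overhang)
for n in("scene","top"):
    p,d=eyes.get_image(n);cv2.imwrite(f"pics/{n}0.png",p[:,:,::-1]);np.savez(f"{n}0.npz",p=p,d=d)
    print(n,eyes.camera_info(n))
E
```

```text
{'clock': 0.0, 'qpos': array([-1.22402597e+00,  2.76590451e-01,  1.50617509e+00,  3.24569466e-05,
        1.36068903e+00, -1.21013072e-01]), 'qd': array([-1.43734887e-03,  6.98078468e-04, -1.91125253e-03,  6.67719006e-06,
       -3.05920151e-04, -3.42585682e-03]), 'effort': array([-4.45853866e-04, -4.16776443e+01, -2.45803607e+01, -1.49216048e-04,
        1.09965907e-02, -1.28152475e-06]), 'position': array([ 0.25908213, -0.51270375,  0.22582559]), 'ee_rot': array([-9.26820743e-04,  9.72772167e-01,  2.31761611e-01, -8.90948151e-05]), 'contact_force': array([-0.53286405,  0.08326133, -0.72675039]), 'moment': array([-0.06603917, -0.00407796,  0.02259052]), 'gripper_force': 0.0, 'width': 0.08510881826963192} 0.022
scene {'fx': 498.55194863701365, 'fy': 498.55194863701365, 'cx': 276.28688883264203, 'cy': 213.06874876270504, 'R': array([[-0.46995882, -0.88266702,  0.00613558],
       [-0.61833169,  0.32424219, -0.71591404],
       [ 0.6299243 , -0.34024394, -0.69816147]]), 't': array([0.31883757, 0.34624484, 0.85094051])}
top {'fx': 417.7931833883353, 'fy': 417.7931833883353, 'cx': 278.96446360390644, 'cy': 208.20473103440708, 'R': array([[ 0.00365063, -0.99990308,  0.0134354 ],
       [-0.99547965, -0.00490893, -0.09484811],
       [ 0.09490487, -0.01302841, -0.99540109]]), 't': array([0.05773044, 0.52910675, 1.03719906])}
```

View pics/scene0.png

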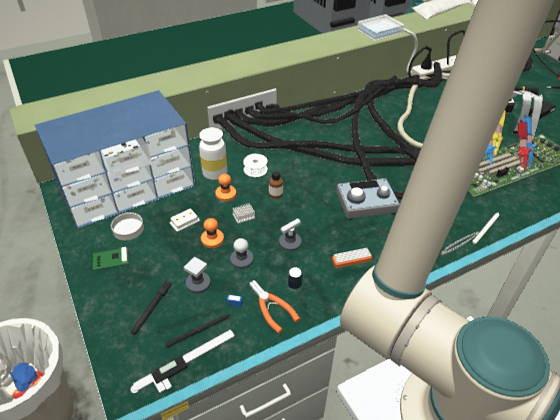

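View pics/top0.png

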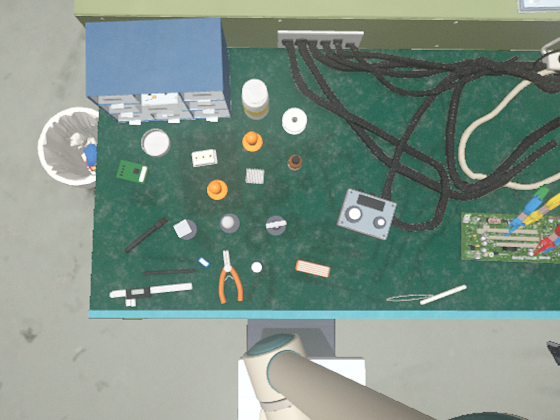

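The top view shows the dome post at about (230,223), the square post at (185,229), the bar post at (276,226) and the tester's large key at (354,213). In the scene view, the dome is at about (241,244) and the large key at (355,194). Next I'll measure these from both views.

```bash
cat > h.py <<'E'
import numpy as np,cv2
from rig import eyes
def ray(n,u,v):
    c=eyes.camera_info(n);R=np.array(c['R']);t=np.array(c['t'])
    d=R.T@np.array([(u-c['cx'])/c['fx'],(v-c['cy'])/c['fy'],1]);return -R.T@t,d
def plane(n,u,v,z):
    o,d=ray(n,u,v);return o+d*(z-o[2])/d[2]
def tri(a,b):
    A=[];B=[]
    for n,u,v in(a,b):
        o,d=ray(n,u,v);d/=np.linalg.norm(d);P=np.eye(3)-np.outer(d,d);A.append(P);B.append(P@o)
    return np.linalg.lstsq(np.vstack(A),np.hstack(B),rcond=None)[0]
def cloud(n,d):
    c=eyes.camera_info(n);v,u=np.mgrid[:420,:560]
    X=np.stack([(u-c['cx'])/c['fx']*d,(v-c['cy'])/c['fy']*d,d],-1)
    return (X-np.array(c['t']))@np.array(c['R'])
E
python3 - <<'E'
from h import *
for n,rois in(("scene",[(225,230,40,40),(330,170,80,50)]),("top",[(210,205,40,40),(330,180,75,65)])):
    f=np.load(n+"0.npz");p,d=f['p'],f['d'];W=cloud(n,d)
    for i,(x,y,w,h) in enumerate(rois):
        z=W[y:y+h,x:x+w]
        for lo,hi in([(.045,.075)] if i==0 else [(.051,.07)]):
            m=((z[...,2]>lo)&(z[...,2]<hi)).astype(np.uint8)
            k,l,st,ce=cv2.connectedComponentsWithStats(m)
            for j in range(1,k):
                if st[j,4]>8:
                    q=z[l==j];c=ce[j]+[x,y];print(n,i,c.round(1),st[j],'med',np.median(q,0).round(4),'zmax',q[:,2].max().round(4),'ext',np.ptp(q,axis=0).round(3))
        cv2.imwrite(f"pics/{n}_c{i}.png",cv2.resize(p[y:y+h,x:x+w,::-1],None,fx=9 if i==0 else 5,fy=9 if i==0 else 5,interpolation=cv2.INTER_CUBIC))
a=[cv2.resize(cv2.imread(f"pics/{n}_c{i}.png"),(390,290)) for n in("scene","top") for i in(0,1)]
cv2.imwrite("pics/m.png",np.vstack([np.hstack(a[:2]),np.hstack(a[2:])]))
E
```

```text
scene 0 [240.8 244.9] [  9   9  15  13 156] med [0.4845 0.1887 0.056 ] zmax 0.0635 ext [0.03  0.031 0.018]
scene 1 [384.1 188.7] [51 17  7  5 27] med [ 0.4904 -0.19    0.0541] zmax 0.0576 ext [0.012 0.015 0.007]
scene 1 [356.6 192. ] [21 18 12  9 80] med [ 0.5109 -0.1249  0.055 ] zmax 0.0589 ext [0.026 0.026 0.008]
top 0 [227.2 222.2] [ 11  11  13  13 128] med [0.4909 0.1871 0.0584] zmax 0.0666 ext [0.03 0.03 0.02]
top 1 [353.8 213.6] [19 28 11 12 97] med [ 0.5126 -0.1246  0.0565] zmax 0.0618 ext [0.028 0.025 0.011]
top 1 [380.1 221.9] [47 39  7  7 38] med [ 0.4929 -0.1892  0.0557] zmax 0.0596 ext [0.015 0.016 0.008]
```

View pics/m.png

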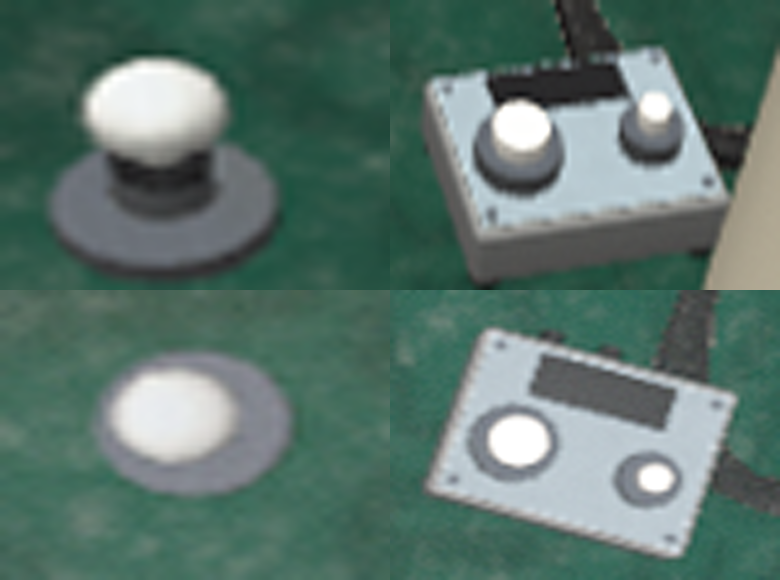

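The crops show the white dome over its grey foot, with the head at about (227.5,222) in the top view. The large white key in its bezel is at (353.8,213.5) and the small key is to its right. Now I'll triangulate.

```bash
python3 - <<'E'
from h import *
for nm,s,t,z in(("dome",(240.8,244.9),(227.3,222.2),.055),("foot",(241.3,257.5),(230.0,223.2),.01),("large",(356.3,192),(353.8,213.6),.057),("small",(384.2,188.4),(380.1,221.9),.057)):
    print(nm,tri(("scene",*s),("top",*t)).round(4),plane("scene",*s,z).round(4),plane("top",*t,z).round(4))
# orange dome etc: obstacles above 70 mm near path
W=cloud("top",np.load("top0.npz")['d'])
for x in np.arange(.3,.7,.05): print(x.round(2),[round(float(np.nanmax(np.where((abs(W[...,0]-x)<.025)&(abs(W[...,1]-y)<.025),W[...,2],0))),2) for y in np.arange(-.3,.35,.05)])
E
```

```text
dome [0.4906 0.187  0.0501] [0.4859 0.1879 0.055 ] [0.4908 0.1872 0.055 ]
foot [0.4914 0.1859 0.0074] [0.4896 0.1872 0.01  ] [0.491  0.1852 0.01  ]
large [ 0.5133 -0.1255  0.0531] [ 0.5096 -0.1232  0.057 ] [ 0.5133 -0.1243  0.057 ]
small [ 0.4926 -0.1908  0.0539] [ 0.4894 -0.1893  0.057 ] [ 0.4931 -0.189   0.057 ]
0.3 [0.01, 0.01, 0.01, 0.74, 0.74, 0.01, 0.01, 0.0, 0.01, 0.02, 0.02, 0.01, 0.01]
0.35 [0.01, 0.01, 0.01, 0.01, 0.01, 0.03, 0.02, 0.01, 0.04, 0.04, 0.02, 0.01, 0.01]
0.4 [0.01, 0.01, 0.01, 0.01, 0.01, 0.02, 0.03, 0.01, 0.04, 0.04, 0.02, 0.03, 0.01]
0.45 [0.01, 0.02, 0.04, 0.04, 0.03, 0.01, 0.01, 1.08, 0.01, 0.01, 0.02, 0.06, 0.07]
0.5 [0.02, 0.04, 0.06, 0.06, 0.06, 0.01, 0.01, 0.07, 0.06, 0.06, 0.07, 0.01, 0.07]
0.55 [0.01, 0.04, 0.04, 0.05, 0.05, 0.01, 0.01, 0.0, 0.0, 0.01, 0.06, 0.06, 0.01]
0.6 [0.03, 0.04, 0.04, 0.03, 0.04, 0.01, 0.01, 0.0, 0.03, 0.03, 0.06, 0.06, 0.01]
0.65 [0.03, 0.04, 0.04, 0.01, 0.01, 0.01, 0.07, 0.07, 0.02, 0.02, 0.01, 0.02, 0.02]
```

```bash
cat >> h.py <<'E'
def go(target):
    from rig import get_state
    from scipy.spatial.transform import Rotation as Ro
    s=get_state();q=s['ee_rot'];R=Ro.from_quat(q,scalar_first=True)
    print('t',round(s['clock'],2),'pos',s['position'].round(4),'F',s['contact_force'].round(2),'w',s['width'],'q',q.round(4))
    print('units',(R.inv().apply(np.array(target)-s['position'])/.025).round(3))
E
python3 -c "
from h import *
go([.489,.187,.2258])"
```

```text
t 0.1 pos [ 0.2591 -0.5128  0.2259] F [-0.33 -0.65  1.06] w 0.08532489663522617 q [-8.000e-04  9.728e-01  2.318e-01 -1.000e-04]
units [ 20.829 -20.838   0.043]
```

>>> drive_tool:
  rows:
    - [0.5,-0.5,0,0]
    - [1.5,-1.5,0,0]
    - [2.5,-2.5,0,0]
    - [3.5,-3.5,0,0]
    - [4.5,-4.5,0,0]
    - [5.5,-5.5,0,0]
    - [6.5,-6.5,0,0]
    - [7.5,-7.5,0,0]
  grip: 0
  newtons: 20

```text
clock: 0.77
position: [0.342, -0.2595, 0.2264]
ee_rot: [-0.0, 0.973, 0.231, -0.0]
contact_force: [-0.1, -0.4, 0.0]
width: 0.0001
gripper_force: 0.0
```

>>> drive_tool:
  rows:
    - [1,-1,0,0]
    - [2,-2,0,0]
    - [3,-3,0,0]
    - [4,-4,0,0]
    - [5,-5,0,0]
    - [6,-6,0,0]
    - [7,-7,0,0]
    - [8,-8,0,0]

```text
clock: 1.43
position: [0.4303, 0.0092, 0.2265]
ee_rot: [0.0, 0.973, 0.232, -0.0]
contact_force: [0.5, -0.6, 0.5]
width: -0.0002
gripper_force: 0.0
```

>>> drive_tool:
  rows:
    - [1,-1,0,0]
    - [2,-2,0,0]
    - [3,-3,0,0]
    - [4,-4,0,0]
    - [4.8,-4.8,0,0]
    - [5.3,-5.3,0,0]
    - [5.3,-5.3,0,0]
    - [5.3,-5.3,0,0]

```text
clock: 2.1
position: [0.4886, 0.1858, 0.226]
ee_rot: [0.0, 0.973, 0.233, -0.001]
contact_force: [-0.2, -0.6, 0.5]
width: 0.0
gripper_force: 0.0
```

```bash
python3 -c "
from h import *
go([.489,.187,.12])"
```

```text
t 2.1 pos [0.4886 0.1858 0.226 ] F [-0.18 -0.55  0.49] w 4.5672871334889744e-05 q [ 3.000e-04  9.725e-01  2.328e-01 -9.000e-04]
units [ 0.045 -0.036  4.239]
```

>>> drive_tool:
  rows:
    - [0,0,0.6,0]
    - [0,0,1.4,0]
    - [0,0,2.2,0]
    - [0,0,3.0,0]
    - [0,0,3.8,0]
    - [0,0,4.5,0]
    - [0,0,4.9,0]
    - [0,0,4.9,0]

```text
clock: 2.77
position: [0.4869, 0.1837, 0.1021]
ee_rot: [0.0, 0.973, 0.231, -0.003]
contact_force: [0.5, 0.6, 0.1]
width: 0.0002
gripper_force: 0.0
```

```bash
python3 - <<'E'
from h import *
go([.489,.187,.084])
o=[]
for n,(x,y,w,h) in(("scene",(200,190,80,80)),("top",(190,180,80,80))):
    p,d=eyes.get_image(n);o.append(cv2.resize(p[y:y+h,x:x+w,::-1],(400,400),interpolation=cv2.INTER_CUBIC))
    c=eyes.camera_info(n)
    for z,col in((.0815,(0,0,255)),(.062,(255,0,0))):
        X=c['R']@np.array([.4886,.1862,z])+c['t'];u=c['fx']*X[0]/X[2]+c['cx'];v=c['fy']*X[1]/X[2]+c['cy'];cv2.circle(o[-1],(int((u-x)*5),int((v-y)*5)),2,col,-1)
cv2.imwrite("pics/a1.png",np.hstack(o))
E
```

```text
t 2.77 pos [0.4869 0.1837 0.1021] F [0.47 0.58 0.08] w 0.00017680008813557324 q [ 2.000e-04  9.729e-01  2.312e-01 -2.700e-03]
units [ 0.139 -0.077  0.725]
```

View pics/a1.png

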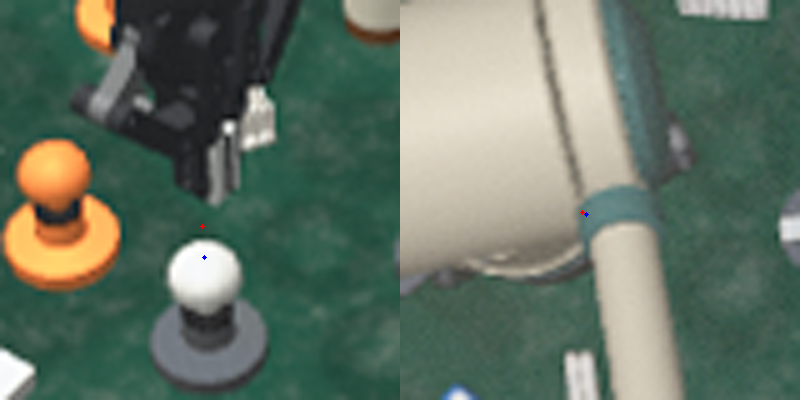

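The scene crop shows the fingertip at crop (217,203), above and slightly behind the dome at (204,270). The top view is blocked by the arm. I'll check the settled state and the tip by depth.

```bash
python3 - <<'E'
from h import *
go([.489,.187,.084])
p,d=eyes.get_image("scene");W=cloud("scene",d)
cv2.imwrite("pics/a2.png",cv2.resize(p[190:270,200:280,::-1],(640,640),interpolation=cv2.INTER_CUBIC)[:600])
for v in range(218,236): print(v,[(u,*(W[v,u]*1000).round().astype(int)) for u in(236,239,242,244,246) if W[v,u,2]>.03])
go([.489,.187,.084])
m=(W[...,2]>.03)&(W[...,2]<.07);m[:232]=0;m[258:]=0;m[:,:230]=0;m[:,252:]=0
q=W[m];print(q.mean(0),q[:,2].max(), q[q[:,2].argmax()])
E
```

```text
t 2.87 pos [0.4891 0.1846 0.1045] F [ 0.1  -0.26  0.63] w -0.00021161930858207699 q [ 2.000e-04  9.729e-01  2.314e-01 -0.000e+00]
units [ 0.04  -0.085  0.82 ]
218 [(236, np.int64(464), np.int64(203), np.int64(162)), (239, np.int64(476), np.int64(192), np.int64(146)), (242, np.int64(475), np.int64(186), np.int64(144)), (244, np.int64(477), np.int64(181), np.int64(140)), (246, np.int64(478), np.int64(176), np.int64(137))]
219 [(236, np.int64(460), np.int64(205), np.int64(163)), (239, np.int64(477), np.int64(192), np.int64(142)), (242, np.int64(475), np.int64(186), np.int64(141)), (244, np.int64(476), np.int64(182), np.int64(138)), (246, np.int64(479), np.int64(176), np.int64(133))]
220 [(236, np.int64(467), np.int64(202), np.int64(153)), (239, np.int64(477), np.int64(192), np.int64(139)), (242, np.int64(475), np.int64(187), np.int64(139)), (244, np.int64(478), np.int64(181), np.int64(133)), (246, np.int64(481), np.int64(175), np.int64(128))]
221 [(236, np.int64(481), np.int64(197), np.int64(136)), (239, np.int64(477), np.int64(192), np.int64(137)), (242, np.int64(476), np.int64(186), n
[... 1460 characters left out ...]
t64(486), np.int64(196), np.int64(113)), (239, np.int64(475), np.int64(194), np.int64(122)), (242, np.int64(475), np.int64(187), np.int64(119)), (244, np.int64(477), np.int64(182), np.int64(114))]
228 [(239, np.int64(477), np.int64(193), np.int64(118)), (242, np.int64(476), np.int64(187), np.int64(115)), (244, np.int64(478), np.int64(182), np.int64(111))]
229 [(242, np.int64(479), np.int64(186), np.int64(109))]
230 []
231 []
232 []
233 []
234 []
235 []
t 2.92 pos [0.4896 0.185  0.1051] F [ 0.75 -0.38  1.11] w 0.00013289383437307137 q [1.000e-04 9.728e-01 2.315e-01 8.000e-04]
units [ 0.014 -0.083  0.844]
[0.48534562 0.18798255 0.05272841] 0.06340282353738522 [0.48871023 0.18575992 0.06340282]
```

View pics/a2.png

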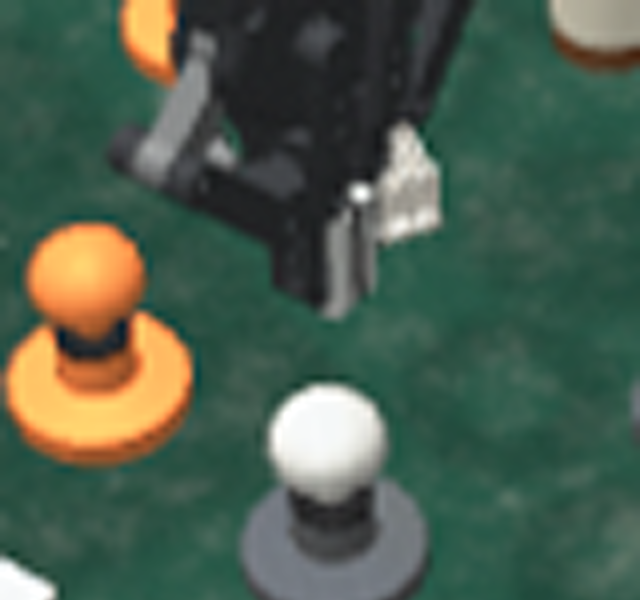

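The tip appears at (241.6,229.4), higher than the 22 mm overhang predicts. The heatsink is behind it. I'll descend in small steps and watch the force.

>>> drive_tool:
  rows:
    - [0.03,-0.06,0.1,0]
    - [0.03,-0.06,0.2,0]
    - [0.03,-0.06,0.3,0]
    - [0.03,-0.06,0.4,0]
    - [0.03,-0.06,0.5,0]
    - [0.03,-0.06,0.5,0]
    - [0.03,-0.06,0.5,0]
    - [0.03,-0.06,0.5,0]

```text
clock: 3.58
position: [0.489, 0.187, 0.0916]
ee_rot: [0.0, 0.973, 0.232, -0.0]
contact_force: [-0.6, -0.3, -0.3]
width: -0.0003
gripper_force: 0.0
```

```bash
python3 - <<'E'
from h import *
p,d=eyes.get_image("scene");W=cloud("scene",d)
go([.489,.187,.084])
cv2.imwrite("pics/a3.png",cv2.resize(p[205:265,200:280,::-1],(800,600),interpolation=cv2.INTER_CUBIC))
E
```

```text
t 3.63 pos [0.489  0.1871 0.0917] F [-0.36 -0.14  0.28] w -0.00017836995928340147 q [0.000e+00 9.728e-01 2.318e-01 1.000e-04]
units [-0.002  0.002  0.308]
```

View pics/a3.png

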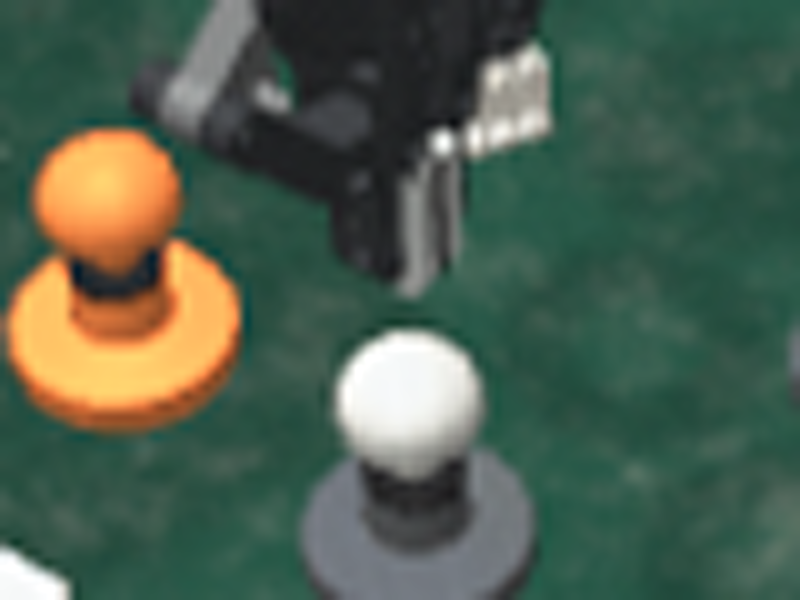

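The tip is now at about (241,234.5), directly above the dome, with a gap of roughly 7 px. Contact force is still zero, so I'll keep stepping down.

>>> drive_tool:
  rows:
    - [0,0,0.06,0]
    - [0,0,0.12,0]
    - [0,0,0.18,0]
    - [0,0,0.24,0]
    - [0,0,0.3,0]
    - [0,0,0.3,0]
    - [0,0,0.3,0]
    - [0,0,0.3,0]

```text
clock: 4.3
position: [0.489, 0.187, 0.0842]
ee_rot: [0.0, 0.973, 0.232, -0.0]
contact_force: [0.8, 0.2, 0.2]
width: 0.0001
gripper_force: 0.0
```

>>> drive_tool:
  rows:
    - [0,0,0.04,0]
    - [0,0,0.08,0]
    - [0,0,0.12,0]
    - [0,0,0.12,0]
    - [0,0,0.12,0]
    - [0,0,0.12,0]
    - [0,0,0.12,0]
    - [0,0,0.12,0]

```text
clock: 4.97
position: [0.489, 0.187, 0.0812]
ee_rot: [0.0, 0.973, 0.232, 0.0]
contact_force: [0.1, -0.3, -0.2]
width: -0.0002
gripper_force: 0.0
```

```bash
python3 - <<'E'
from h import *
from rig import get_state
p,d=eyes.get_image("scene")
go([.489,.187,.084])
cv2.imwrite("pics/a4.png",cv2.resize(p[205:265,200:280,::-1],(800,600),interpolation=cv2.INTER_CUBIC))
E
```

```text
t 5.02 pos [0.489  0.187  0.0812] F [-0.03  0.68 -0.07] w 8.594533291972154e-05 q [1.000e-04 9.728e-01 2.318e-01 0.000e+00]
units [ 0.001  0.001 -0.112]
```

View pics/a4.png

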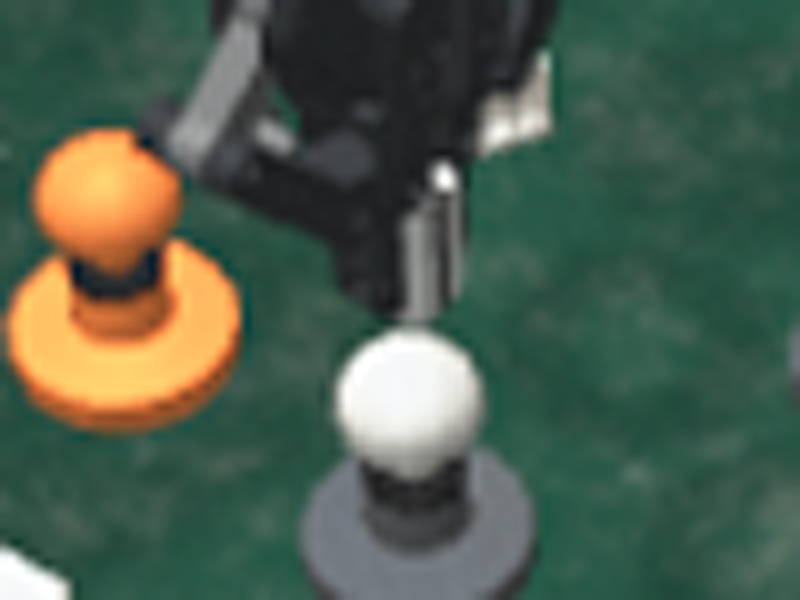

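Still no contact, and the dome hasn't moved (its top edge is at row 238). The tip is clearly higher than nominal, so I'll continue down in small steps.

>>> drive_tool:
  rows:
    - [0,0,0.04,0]
    - [0,0,0.08,0]
    - [0,0,0.12,0]
    - [0,0,0.16,0]
    - [0,0,0.16,0]
    - [0,0,0.16,0]
    - [0,0,0.16,0]
    - [0,0,0.16,0]

```text
clock: 5.68
position: [0.489, 0.187, 0.0772]
ee_rot: [0.0, 0.973, 0.232, 0.0]
contact_force: [0.0, -0.5, -0.6]
width: 0.0003
gripper_force: 0.0
```

>>> drive_tool:
  rows:
    - [0,0,0.04,0]
    - [0,0,0.08,0]
    - [0,0,0.12,0]
    - [0,0,0.12,0]
    - [0,0,0.12,0]
    - [0,0,0.12,0]
    - [0,0,0.12,0]
    - [0,0,0.12,0]

```text
clock: 6.35
position: [0.489, 0.187, 0.0742]
ee_rot: [0.0, 0.973, 0.232, 0.0]
contact_force: [0.4, 0.1, 0.6]
width: -0.0
gripper_force: 0.0
```

```bash
python3 - <<'E'
from h import *
p,d=eyes.get_image("scene")
go([.489,.187,.084])
cv2.imwrite("pics/a5.png",cv2.resize(p[205:265,200:280,::-1],(800,600),interpolation=cv2.INTER_CUBIC))
E
```

```text
t 6.4 pos [0.489  0.187  0.0742] F [-0.04 -0.01  0.14] w -4.8260941515625746e-05 q [0.000e+00 9.728e-01 2.318e-01 1.000e-04]
units [-0.     0.    -0.392]
```

View pics/a5.png

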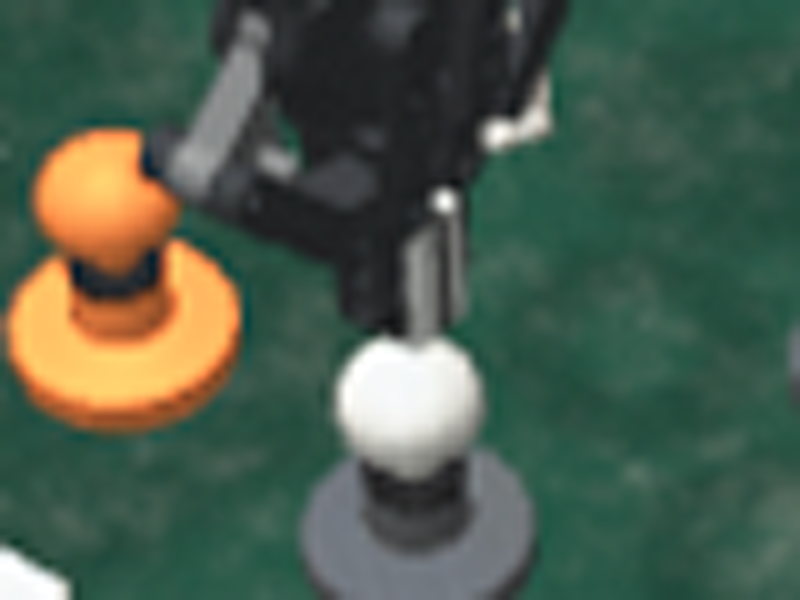

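The tip now just overlaps the dome's upper edge at about row 239, and the force is still zero. I'll keep going in 3–4 mm steps.

>>> drive_tool:
  rows:
    - [0,0,0.04,0]
    - [0,0,0.08,0]
    - [0,0,0.12,0]
    - [0,0,0.16,0]
    - [0,0,0.16,0]
    - [0,0,0.16,0]
    - [0,0,0.16,0]
    - [0,0,0.16,0]

```text
clock: 7.07
position: [0.489, 0.187, 0.0702]
ee_rot: [0.0, 0.973, 0.232, 0.0]
contact_force: [0.5, -0.9, -0.1]
width: 0.0003
gripper_force: 0.0
```

>>> drive_tool:
  rows:
    - [0,0,0.04,0]
    - [0,0,0.08,0]
    - [0,0,0.12,0]
    - [0,0,0.12,0]
    - [0,0,0.12,0]
    - [0,0,0.12,0]
    - [0,0,0.12,0]
    - [0,0,0.12,0]

```text
clock: 7.73
position: [0.489, 0.187, 0.0672]
ee_rot: [0.0, 0.973, 0.232, 0.0]
contact_force: [-0.0, -0.2, 0.5]
width: -0.0
gripper_force: 0.0
```

```bash
python3 - <<'E'
from h import *
p,d=eyes.get_image("scene")
go([.489,.187,.084])
cv2.imwrite("pics/a6.png",cv2.resize(p[205:265,200:280,::-1],(800,600),interpolation=cv2.INTER_CUBIC))
E
```

```text
t 7.78 pos [0.489  0.187  0.0672] F [-0.2   0.49 -0.24] w -0.0004918530172633607 q [0.     0.9728 0.2318 0.    ]
units [ 0.001  0.002 -0.672]
```

```bash
cat >> h.py <<'E'
def dome():
    # shift of dome's lower part against first picture, sub-pixel
    a=np.load("scene0.npz")['p'];b,_=eyes.get_image("scene")
    f=lambda p:cv2.cvtColor(p,cv2.COLOR_RGB2GRAY)[246:256,232:252].astype(np.float32)
    A,B=f(a),f(b);print('mean diff',(B-A).mean().round(2),'absdiff',abs(B-A).mean().round(2))
    print('col profile first',A[:,7:11].mean(1).round(),'now',B[:,7:11].mean(1).round())
E
python3 -c "
from h import *
dome()"
```

```text
mean diff 7.08 absdiff 7.08
col profile first [236. 228. 205. 172. 143. 128.  98.  44.  41.  42.] now [244. 236. 218. 184. 152. 137. 106.  47.  46.  45.]
```

>>> drive_tool:
  rows:
    - [0,0,0.02,0]
    - [0,0,0.04,0]
    - [0,0,0.06,0]
    - [0,0,0.08,0]
    - [0,0,0.1,0]
    - [0,0,0.1,0]
    - [0,0,0.1,0]
    - [0,0,0.1,0]

```text
clock: 8.5
position: [0.489, 0.187, 0.0647]
ee_rot: [0.0, 0.973, 0.232, 0.0]
contact_force: [-0.2, 0.6, 0.4]
width: -0.0001
gripper_force: 0.0
```

```bash
python3 -c "
from h import *
dome();go([.489,.187,.06])"
```

```text
mean diff 7.27 absdiff 7.27
col profile first [236. 228. 205. 172. 143. 128.  98.  44.  41.  42.] now [244. 236. 218. 184. 152. 138. 106.  47.  45.  45.]
t 8.55 pos [0.489  0.187  0.0647] F [0.03 1.06 0.33] w 3.72691397940145e-05 q [1.000e-04 9.728e-01 2.318e-01 0.000e+00]
units [0.001 0.001 0.187]
```

>>> drive_tool:
  rows:
    - [0,0,0.02,0]
    - [0,0,0.04,0]
    - [0,0,0.06,0]
    - [0,0,0.08,0]
    - [0,0,0.1,0]
    - [0,0,0.1,0]
    - [0,0,0.1,0]
    - [0,0,0.1,0]

```text
clock: 9.22
position: [0.4889, 0.187, 0.0622]
ee_rot: [0.0, 0.973, 0.232, 0.0]
contact_force: [0.0, -0.3, 0.3]
width: -0.0003
gripper_force: 0.0
```

```bash
python3 - <<'E'
from h import *
dome();go([.489,.187,.06])
p,d=eyes.get_image("scene");cv2.imwrite("pics/a7.png",cv2.resize(p[205:265,200:280,::-1],(800,600),interpolation=cv2.INTER_CUBIC))
E
```

```text
mean diff 7.04 absdiff 7.04
col profile first [236. 228. 205. 172. 143. 128.  98.  44.  41.  42.] now [244. 236. 218. 184. 152. 137. 106.  47.  44.  44.]
t 9.27 pos [0.4889 0.187  0.0622] F [ 0.31  0.43 -0.38] w -6.558219592086658e-05 q [ 1.000e-04  9.728e-01  2.318e-01 -0.000e+00]
units [0.002 0.001 0.087]
```

View pics/a7.png

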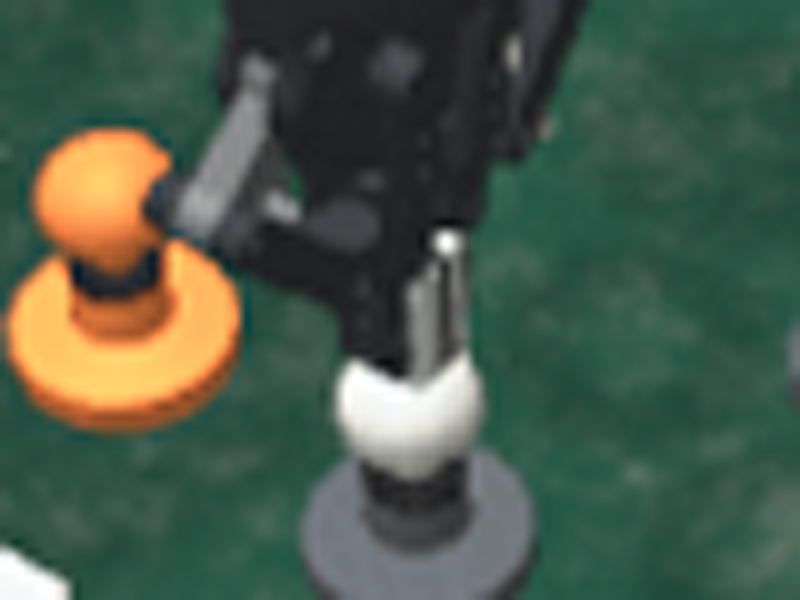

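The tip corner is at (241,243), in front of the dome's upper part, and the dome still hasn't moved. I'll check by depth where the tip stands relative to the dome.

```bash
python3 - <<'E'
from h import *
W=0
for i in range(4): W=W+cloud("scene",eyes.get_image("scene")[1])/4
for v in range(234,252): print(v,[tuple((W[v,u]*1000).round().astype(int).tolist()) for u in(237,239,241,243,245)])
go([.489,.187,.06])
E
```

```text
234 [(465, 203, 115), (476, 194, 101), (477, 190, 98), (477, 185, 95), (478, 180, 92)]
235 [(466, 203, 111), (476, 194, 98), (478, 189, 93), (478, 185, 92), (481, 179, 86)]
236 [(479, 198, 94), (477, 194, 94), (479, 189, 89), (477, 186, 90), (479, 180, 85)]
237 [(478, 198, 92), (477, 194, 91), (478, 190, 88), (477, 186, 87), (479, 180, 83)]
238 [(479, 198, 88), (475, 196, 91), (478, 190, 85), (476, 186, 85), (479, 181, 80)]
239 [(479, 198, 85), (476, 195, 86), (478, 190, 82), (477, 186, 81), (479, 180, 76)]
240 [(482, 197, 79), (476, 195, 84), (478, 190, 79), (477, 186, 77), (479, 181, 73)]
241 [(480, 198, 78), (476, 196, 81), (478, 190, 76), (476, 186, 76), (478, 181, 71)]
242 [(481, 198, 74), (476, 196, 78), (478, 190, 73), (475, 187, 74), (487, 178, 58)]
243 [(492, 194, 58), (477, 195, 73), (480, 190, 68), (475, 187, 71), (485, 179, 57)]
244 [(489, 195, 59), (486, 192, 60), (478, 190, 66), (483, 184, 59), (482, 180, 57)]
245 [(488, 196, 56), (484, 193, 59), (482, 189, 59), (482, 185, 57), (481, 181, 56)]
246 [(486, 197, 56), (483, 193, 57), (481, 190, 57), (479, 186, 57), (479, 181, 54)]
247 [(484, 198, 56), (482, 194, 56), (479, 191, 56), (477, 187, 57), (477, 182, 54)]
248 [(483, 198, 53), (480, 195, 55), (479, 191, 53), (477, 187, 54), (476, 183, 52)]
249 [(484, 198, 50), (479, 196, 53), (477, 192, 53), (476, 188, 52), (476, 183, 50)]
250 [(317, 264, 248), (480, 195, 49), (477, 192, 50), (476, 188, 49), (475, 184, 47)]
251 [(318, 264, 244), (479, 196, 46), (478, 192, 46), (475, 188, 47), (487, 179, 30)]
t 9.52 pos [0.489  0.187  0.0622] F [ 0.47 -0.15 -0.98] w 0.0003083662355202471 q [0.     0.9728 0.2318 0.    ]
units [0.001 0.002 0.087]
```

By depth, the fingertip bottom is at about z = 0.066, roughly 4 mm above the dome top and over it. I'll continue down.

>>> drive_tool:
  rows:
    - [0,0,0.02,0]
    - [0,0,0.04,0]
    - [0,0,0.06,0]
    - [0,0,0.08,0]
    - [0,0,0.1,0]
    - [0,0,0.12,0]
    - [0,0,0.12,0]
    - [0,0,0.12,0]

```text
clock: 10.18
position: [0.4889, 0.187, 0.0591]
ee_rot: [0.0, 0.973, 0.232, -0.0]
contact_force: [-0.0, -0.1, 0.5]
width: -0.0002
gripper_force: 0.0
```

```bash
python3 -c "
from h import *
dome();go([.489,.187,.06])"
```

```text
mean diff 7.18 absdiff 7.18
col profile first [236. 228. 205. 172. 143. 128.  98.  44.  41.  42.] now [245. 237. 218. 183. 153. 137. 106.  47.  44.  45.]
t 10.23 pos [0.4889 0.187  0.0592] F [-0.32  0.45 -0.21] w 4.007671576674424e-05 q [1.000e-04 9.728e-01 2.318e-01 0.000e+00]
units [ 0.002  0.002 -0.033]
```

>>> drive_tool:
  rows:
    - [0,0,0.02,0]
    - [0,0,0.04,0]
    - [0,0,0.06,0]
    - [0,0,0.08,0]
    - [0,0,0.1,0]
    - [0,0,0.1,0]
    - [0,0,0.1,0]
    - [0,0,0.1,0]

```text
clock: 10.9
position: [0.489, 0.187, 0.0568]
ee_rot: [0.0, 0.973, 0.232, 0.0]
contact_force: [0.0, -0.1, 1.2]
width: 0.0
gripper_force: 0.6
```

```bash
python3 -c "
from h import *
dome();go([.489,.187,.06])"
```

```text
mean diff 8.34 absdiff 8.38
col profile first [236. 228. 205. 172. 143. 128.  98.  44.  41.  42.] now [241. 239. 222. 190. 156. 137. 104.  47.  45.  45.]
t 10.95 pos [0.489  0.187  0.0567] F [-0.89 -0.68  1.97] w -0.00034304104807537 q [0.     0.9728 0.2318 0.    ]
units [ 0.001  0.001 -0.13 ]
```

Contact: the force rose to about 1.5 N and the dome has moved roughly a third of a pixel. I'll press 3 mm more and rest there.

>>> drive_tool:
  rows:
    - [0,0,0.03,0]
    - [0,0,0.06,0]
    - [0,0,0.09,0]
    - [0,0,0.12,0]
    - [0,0,0.12,0]
    - [0,0,0.12,0]
    - [0,0,0.12,0]
    - [0,0,0.12,0]

```text
clock: 11.62
position: [0.4889, 0.187, 0.0537]
ee_rot: [0.0, 0.973, 0.232, 0.0]
contact_force: [-0.7, -0.6, 2.6]
width: 0.0003
gripper_force: 1.2
```

```bash
python3 -c "
from h import *
dome();go([.489,.187,.06])"
```

```text
mean diff 18.0 absdiff 19.48
col profile first [236. 228. 205. 172. 143. 128.  98.  44.  41.  42.] now [202. 241. 238. 221. 188. 157. 120.  60.  44.  44.]
t 11.67 pos [0.489  0.187  0.0537] F [-0.   -0.71  1.92] w 4.357938307249658e-06 q [0.000e+00 9.728e-01 2.318e-01 1.000e-04]
units [ 0.     0.001 -0.251]
```

>>> drive_tool:
  rows:
    - [0,0,0,0]
    - [0,0,0,0]
    - [0,0,0,0]
    - [0,0,0,0]
    - [0,0,0,0]
    - [0,0,0,0]
    - [0,0,0,0]
    - [0,0,0,0]

```text
clock: 12.33
position: [0.489, 0.187, 0.0537]
ee_rot: [0.0, 0.973, 0.232, 0.0]
contact_force: [-0.6, -0.2, 2.1]
width: -0.0002
gripper_force: 1.2
```

>>> drive_tool:
  rows:
    - [0,0,-0.1,0]
    - [0,0,-0.3,0]
    - [0,0,-0.7,0]
    - [0,0,-1.3,0]
    - [0,0,-2.1,0]
    - [0,0,-2.9,0]
    - [0,0,-3.6,0]
    - [0,0,-4,0]

```text
clock: 13.0
position: [0.4899, 0.1873, 0.1564]
ee_rot: [0.0, 0.973, 0.232, 0.002]
contact_force: [0.4, 0.7, 0.5]
width: -0.0
gripper_force: 0.0
```

```bash
python3 -c "
from h import *
dome();go([.512,-.1245,.155])"
```

```text
mean diff 11.32 absdiff 11.32
col profile first [236. 228. 205. 172. 143. 128.  98.  44.  41.  42.] now [248. 241. 224. 192. 158. 142. 110.  49.  47.  47.]
t 13.05 pos [0.4908 0.1875 0.1575] F [0.66 0.43 1.17] w -0.00012520526667219337 q [0.     0.9728 0.2318 0.0031]
units [-4.871 11.522  0.089]
```

>>> drive_tool:
  rows:
    - [-0.2,0.5,0,0]
    - [-0.6,1.4,0,0]
    - [-1.0,2.4,0,0]
    - [-1.4,3.4,0,0]
    - [-1.8,4.4,0,0]
    - [-2.2,5.4,0,0]
    - [-2.6,6.4,0,0]
    - [-3.0,7.2,0,0]

```text
clock: 13.72
position: [0.5029, -0.0092, 0.1531]
ee_rot: [0.0, 0.973, 0.232, -0.0]
contact_force: [0.3, -0.6, 0.7]
width: -0.0001
gripper_force: 0.0
```

>>> drive_tool:
  rows:
    - [-0.4,1.0,0,0]
    - [-0.8,2.0,0,0]
    - [-1.3,3.0,0,0]
    - [-1.6,3.8,0,0]
    - [-1.8,4.3,0,0]
    - [-1.8,4.3,0,0]
    - [-1.8,4.3,0,0]
    - [-1.8,4.3,0,0]

```text
clock: 14.38
position: [0.511, -0.1224, 0.1534]
ee_rot: [-0.001, 0.973, 0.232, -0.0]
contact_force: [-0.5, 0.5, 0.2]
width: -0.0001
gripper_force: 0.0
```

```bash
python3 -c "
from h import *
go([.512,-.1245,.063])"
```

```text
t 14.38 pos [ 0.511  -0.1224  0.1534] F [-0.52  0.5   0.2 ] w -0.00010727411489465178 q [-7.000e-04  9.727e-01  2.319e-01 -3.000e-04]
units [0.    0.098 3.614]
```

>>> drive_tool:
  rows:
    - [0,0,0.5,0]
    - [0,0,1.2,0]
    - [0,0,1.9,0]
    - [0,0,2.5,0]
    - [0,0,3.0,0]
    - [0,0,3.2,0]
    - [0,0,3.4,0]
    - [0,0,3.4,0]

```text
clock: 15.05
position: [0.5111, -0.1227, 0.0682]
ee_rot: [-0.0, 0.973, 0.232, -0.0]
contact_force: [-0.0, -0.0, 0.4]
width: -0.0004
gripper_force: 0.0
```

```bash
python3 - <<'E'
from h import *
p,d=eyes.get_image("scene")
go([.512,-.1245,.053])
cv2.imwrite("pics/k1.png",cv2.resize(p[155:215,330:410,::-1],(800,600),interpolation=cv2.INTER_CUBIC))
E
```

```text
t 15.1 pos [ 0.5115 -0.1231  0.0688] F [-0.01 -0.05 -0.06] w 0.0002272674889809222 q [-1.000e-04  9.727e-01  2.322e-01 -0.000e+00]
units [-0.01   0.06   0.632]
```

View pics/k1.png

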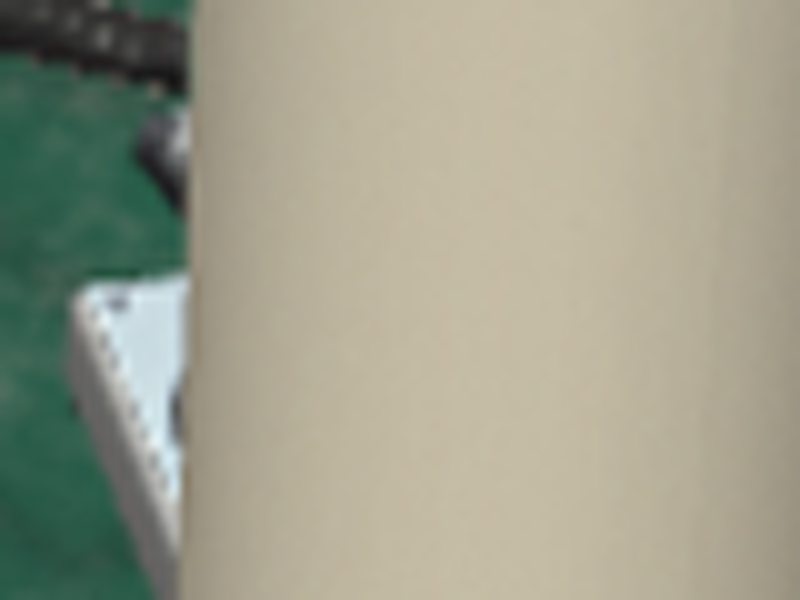

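The arm hides the key in this view (only the tester's left corner shows), so I'll continue down by force.

>>> drive_tool:
  rows:
    - [0,0.04,0.1,0]
    - [0,0.04,0.2,0]
    - [0,0.04,0.3,0]
    - [0,0.04,0.4,0]
    - [0,0.04,0.46,0]
    - [0,0.04,0.5,0]
    - [0,0.04,0.5,0]
    - [0,0.04,0.5,0]

```text
clock: 15.77
position: [0.5119, -0.1246, 0.0562]
ee_rot: [0.0, 0.973, 0.232, -0.0]
contact_force: [0.5, -0.6, 0.6]
width: 0.0002
gripper_force: 0.0
```

>>> drive_tool:
  rows:
    - [0,0,0.03,0]
    - [0,0,0.06,0]
    - [0,0,0.09,0]
    - [0,0,0.12,0]
    - [0,0,0.15,0]
    - [0,0,0.16,0]
    - [0,0,0.16,0]
    - [0,0,0.16,0]

```text
clock: 16.43
position: [0.5119, -0.1246, 0.0523]
ee_rot: [0.0, 0.973, 0.232, -0.0]
contact_force: [-0.1, 0.1, 1.2]
width: 0.0002
gripper_force: 0.7
```

>>> drive_tool:
  rows:
    - [0,0,0.03,0]
    - [0,0,0.06,0]
    - [0,0,0.08,0]
    - [0,0,0.1,0]
    - [0,0,0.12,0]
    - [0,0,0.12,0]
    - [0,0,0.12,0]
    - [0,0,0.12,0]

```text
clock: 17.1
position: [0.5119, -0.1246, 0.0493]
ee_rot: [0.0, 0.973, 0.232, 0.0]
contact_force: [-0.8, 0.8, 2.8]
width: -0.0002
gripper_force: 1.6
```

>>> drive_tool:
  rows:
    - [0,0,0.03,0]
    - [0,0,0.06,0]
    - [0,0,0.08,0]
    - [0,0,0.1,0]
    - [0,0,0.12,0]
    - [0,0,0.12,0]
    - [0,0,0.12,0]
    - [0,0,0.12,0]

```text
clock: 17.77
position: [0.5119, -0.1246, 0.0464]
ee_rot: [0.0, 0.973, 0.232, 0.0]
contact_force: [-1.3, 1.6, 6.0]
width: 0.0004
gripper_force: 2.9
```

>>> drive_tool:
  rows:
    - [0,0,0.01,0]
    - [0,0,0.02,0]
    - [0,0,0.03,0]
    - [0,0,0.04,0]
    - [0,0,0.04,0]
    - [0,0,0.04,0]
    - [0,0,0.04,0]
    - [0,0,0.04,0]

```text
clock: 18.43
position: [0.512, -0.1246, 0.0463]
ee_rot: [0.0, 0.973, 0.232, 0.0]
contact_force: [-3.4, 0.1, 12.0]
width: -0.0002
gripper_force: 6.1
```

Position stalled while the force jumped to 12 N, so the key is at its stop. Now I'll release it.

>>> drive_tool:
  rows:
    - [0,0,-0.1,0]
    - [0,0,-0.3,0]
    - [0,0,-0.6,0]
    - [0,0,-1.2,0]
    - [0,0,-2.0,0]
    - [0,0,-2.8,0]
    - [0,0,-3.5,0]
    - [0,0,-4,0]

```text
clock: 19.1
position: [0.5126, -0.1248, 0.1469]
ee_rot: [0.001, 0.973, 0.232, 0.001]
contact_force: [-0.2, 0.6, 0.1]
width: 0.0001
gripper_force: 0.0
```

>>> drive_tool:
  rows:
    - [-0.8,0.8,-0.4,0]
    - [-1.6,1.6,-0.8,0]
    - [-2.6,2.6,-1.2,0]
    - [-3.6,3.6,-1.6,0]
    - [-4.6,4.6,-2,0]
    - [-5.4,5.4,-2,0]
    - [-6,6,-2,0]
    - [-6,6,-2,0]

```text
clock: 19.77
position: [0.4446, -0.3305, 0.1953]
ee_rot: [0.002, 0.973, 0.23, -0.0]
contact_force: [0.4, 0.2, 0.1]
width: 0.0
gripper_force: 0.0
```

```bash
python3 - <<'E'
from h import *
go([.5,0,.15])
for n in("scene","top"):
    p,d=eyes.get_image(n);f=np.load(n+"0.npz");W=cloud(n,d)
    for nm,(x,y,w,h) in dict(dome=dict(scene=(225,230,40,40),top=(210,205,40,40))[n],key=dict(scene=(345,180,22,22),top=(342,203,24,24))[n]).items():
        a=f['p'][y:y+h,x:x+w].mean(2).astype(np.float32);b=p[y:y+h,x:x+w].mean(2).astype(np.float32)
        z=W[y:y+h,x:x+w];m=(z[...,2]>.051)&(z[...,2]<.075)
        print(n,nm,cv2.phaseCorrelate(a,b),m.sum(),np.median(z[m],0).round(4) if m.any() else None)
E
```

```text
t 19.77 pos [ 0.4446 -0.3305  0.1953] F [0.43 0.17 0.14] w 1.447224818892596e-06 q [ 1.500e-03  9.732e-01  2.299e-01 -5.000e-04]
units [  7.901 -10.834   1.771]
scene dome ((0.003016876651138034, 0.005377779608220834), 0.9921218439936638) 129 [0.4859 0.1882 0.057 ]
scene key ((0.006832844066618549, 0.04228612725156644), 1.0003859425584476) 84 [ 0.5105 -0.1259  0.0545]
top dome ((0.06893492281290037, -0.055671531228643545), 0.9216499763727188) 126 [0.4909 0.1874 0.0589]
top key ((-0.15849905834376443, -0.012838364653875445), 0.9920322787430551) 103 [ 0.5124 -0.1246  0.0567]
```

Both are back where they were and unmoved, and the arm is clear.

```bash
python3 -c "
from rig import order
print(order.sign_off())"
```

```text
the job is handed in; nothing more can be done
None
```

The job is handed in: the dome was touched and held about 4 mm down at about 2 N for just over a second, then the large key was pressed to its stop (12 N) and came back up; the dome post and key ended where they started, and I saw no contact with anything else.

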